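Lay out a laptop's removed parts in their machine places

TASK

Lay the laptop's removed parts out on the white foam sheet in the places they have in the machine (left, right and behind as seen from the robot). Behind the battery already lying there, each with a gap of about 30 mm to the battery's rear edge, put the blower fan with its outer side flush with the battery's left end, the finned solid-state drive flush with the battery's right end, and the closed grey memory case midway between fan and drive, all square to the battery, the long sides of drive and case parallel to it. Then lay the bare green memory module centred and lengthways on top of the case, all parts staying right side up as they lie now, and leave the battery, the screw dish and the jar where they are.

Things in the scene. Friction and masses are not known exactly. Their poses are not given: they have to be found in the camera images.
- foam_sheet: White packing-foam sheet fixed flat on the bench, 250 (x) by 300 (y) by 3 mm thick; origin at the centre of its underside, so its top is 3 mm above the origin. It is turned a little (up to 0.2 rad) from start to start.
- battery: Flat black battery pack with four cells and blank white labels, lying on the near half of the foam sheet: 68 mm front to back (its x), 270 mm left to right (its y), 7 mm thick; loose, 0.3 kg. Origin at the centre of its underside. Its x axis points away from the robot (behind), its y axis to the left end; it is turned up to 0.28 rad. Do not shift it (15 mm at most).
- fan: Blower fan, a square black housing with a round impeller opening on top: 60 by 60 by 10 mm, 40 to 85 g, grip across any two sides. Origin at the centre of its underside, x and y square to the sides, z up. Starts on the bench, turned up to 0.8 rad.
- drive: Solid-state drive, a narrow stick with a ribbed aluminium heat spreader: 24 mm wide (its x), 80 mm long (its y), 8 mm thick, 35 to 65 g. Origin at the centre of its underside, z up. Starts on the bench, turned up to 0.8 rad.
- memory_case: Closed grey plastic antistatic case, a flat-topped box with a dark seam, two latches and a hinge: 56 mm wide (its x), 84 mm long (its y), 18 mm high, 60 to 130 g; it does not open. Origin at the centre of its underside, z up. Starts on the bench, turned up to 0.8 rad.
- memory_module: Bare memory module, a thin green board with black chips and a gilt contact edge: 30 mm wide (its x), 68 mm long (its y), 5.5 mm thick overall, 15 g. Origin at the centre of its underside, z up. Starts on the bench, turned up to 0.8 rad.
- screw_dish: Bystander: round open steel dish with small screws in it, 70 mm across, 20 mm high, loose, standing among the parts. Origin at the centre of its underside. Leave it where it is (20 mm at most).
- paste_jar: Bystander: round white plastic jar with a ribbed lid, 65 mm across, 44 mm high, loose, standing among the parts. Origin at the centre of its underside. Leave it where it is (20 mm at most).
Things that resemble listed ones, but are neither listed nor needed, are in the scene too. What is shaped like the memory_module but pink or yellow is not meant.

How it is judged:
By the outcome, as a careful person would: the job done as asked, in the order asked, and still so for the second after the job is handed in, with the robot touching nothing.
It also fails if it takes over 106 s, if anything falls off the work surface, if the arm or the gripper's body presses on something with over 40 N, if the wrist force passes 120 N, or if a joint passes its speed limit or range.

ROBOT

A 6-joint arm with a two-finger parallel gripper is mounted at the origin on the work surface. World frame = base frame: x ahead of the robot, y to its left, z up, the work surface at z = 0. Lengths are in m, angles in rad, forces in N, time in s.
With the tool pointing down it reaches from about 0.425 to 0.95 m from the base axis. Payload 14.7 kg.
Tool frame: the origin (TCP) lies at the very end of the fingers, on their centre line; the grasp point (between the pads) lies 19 mm behind it (robot.grasp_offset is the distance from the TCP to the grasp point, in m); x points along the fingers, y is the direction in which the jaws open and shut, and the axes are right-handed (so a half turn about x gives the same grasp; the last joint's range is limited). The gripper opens to 85 mm and grips with 20 to 120 N. Pads are 22 mm wide; open, the fingers measure 114 mm over their backs; the gripper's body (76 mm by 85 mm) begins 54 mm behind the grasp point. The pads swing forward as they close: fully open they stand 13 mm farther back than shut.
Start: joints at [-0.047, 0.48, 1.596, -0, 1.065, -0.047], TCP at [0.65, 0, 0.231] pointing down, gripper open.
Joint ranges: [-2.75, 2.75], [-0.82, 2.05], [0.23, 2.67], [-1.56, 4.7], [0.09, 2.69], [-2.92, 2.92]. Speed limits (rad/s): [1.89, 1.89, 2.39, 3.01, 3.01, 3.01].

INTERFACE

Orientations are given as [roll, pitch, yaw] about the fixed x, y, z axes, in that order (R = Rz(yaw) Ry(pitch) Rx(roll)).
In Python, from station import robot gives the robot as it stands.
- The arm moves only by the tool move_arm, never from a script. Its arguments are lists of equal length, an entry for each row: "travel": the shift along the tool's x, y, z normalised to -1 to 1, where 1 is 2 cm, a list of three; "turn": the turn, a rotation vector about the tool's x, y, z normalised to -1 to 1, where 1 is 0.08 rad, a list of three; "jaw": the finger opening in mm, from 0 to 85.4. A call has 1 to 10 rows; each row shifts and turns the commanded pose from where the row before left it, along the tool's axes as they then stand; what a row does not reach is not made up. A row lasts 1/10 s, in which the tool goes at most 50 mm and 8.59 degrees, less where a joint would pass 70% of its speed; a pose out of reach is approached as far as the arm can. A call with a number of a shift or a turn outside -1 to 1 is refused whole. A call with a gripper value outside its range is refused whole. The fingers move at their own pace and stop on an object; the grip force is fixed at half the most. Time passes only in rows, so rows that do not move let the fingers close. It gives the time, the measured TCP pose, the force and the opening at its end, in the units of the state.
- robot.state(): the state, without advancing time (a new reading comes with each control period).
- robot.camera(name): name is "scene" or "side" or "wrist"; returns (picture, depth): 384x512x3 uint8, red, green, blue; 384x512 float32, m along the optical axis (not along the pixel's ray), 0 where there is no reading.
- robot.camera_info(name): a dict with "fx", "fy", "cx", "cy" (pixels), "k1" (the pictures are not rectified: a ray, as slopes to the right and down, at radius r is drawn at 1 + k1 r^2 times it, then the intrinsics apply), "R" (3x3) and "t" (3): a world point X has camera coordinates R X + t. Camera axes: x right, y down, z forward; pixel columns grow to the right and rows downward; lengths in m; the calibration is good to about 2 mm. A picture is of the moment at which its call begins: read the wrist's pose just before it. camera_info takes no time and is no camera call; for the wrist camera it gives the pose at the moment of the call.
- robot.close_job(): hands the job in, once; it reports no verdict.
Trained networks look in the newest picture that a camera, given by its name, has taken for a name from the list of things; names that differ only in an ending like _2 or _b are one class to them, and where a whole thing is asked for, a point or a joint stands for the part that bears it (a point fixed in the world has none). Each returns a list of dicts, best first, with "conf" (0 to 1); they miss things now and then, are a little off and sometimes report something else, mostly with a low value. They report only what shows in the picture. A call takes as long as a camera call. They do not tell look-alikes from the thing itself.
- robot.recognise(camera, query): "centre" ([column, row] in pixels, amid what is visible of it).
- robot.silhouettes(camera, query): "region" (384x512 bool, what is visible of it) and "centre" ([column, row] in pixels, amid what is visible of it).
The state is a dict: "t": time; "q": joint angles; "qvel": joint speeds; "joint_torque": joint torques, N m; "position": TCP position; "orientation": TCP orientation; "wrist_force": force on the tool from outside, world axes, zero at the start; "ft_torque": the same for the moment, N m; "opening": finger opening in m.
Only numpy, scipy, OpenCV 4.12 (cv2) and the standard library are available. Lean on these libraries where they do the work, as an engineer would, in place of code of your own. Each camera call takes 0.05 s, during which the arm holds its last target. There are 200 camera calls.

## Working session

There is one attempt and no reset: what is moved stays moved. The work goes in short steps, Python scripts to look and compute and a tool call to move; the robot and the scene stay as the last step left them, time stands still between calls to the robot, and variables do not carry over. Pictures are saved under pics/ and viewed, about 12 in all and at most 16, crops included, and the job is handed in when it is done.

Besides the shell and the picture viewer there is one more tool, called after ">>>" by a JSON object that holds its "name" and its "arguments". move_arm: Moves the arm, as the interface text tells. Scaled input: -1 to 1 covers 2 cm each way for a shift and 0.08 rad each way for a turn. Its arguments: {"type":"object","properties":{"travel":{"type":"array"},"turn":{"type":"array"},"jaw":{"type":"array"}},"required":["travel","turn","jaw"]}

```bash
ls; mkdir -p pics
python3 - <<'E'
from station import robot
import cv2,numpy as np
s=robot.state();print({k:np.round(v,3).tolist() for k,v in s.items()},robot.grasp_offset)
for c in("scene","side"):
    p,d=robot.camera(c);cv2.imwrite(f"pics/{c}0.png",cv2.resize(p[:,:,::-1],(768,576)))
    i=robot.camera_info(c);print(c,i)
E
```

```text
pics
{'t': 0.0, 'q': [-0.047, 0.481, 1.597, 0.0, 1.065, -0.047], 'qvel': [0.001, -0.0, 0.0, -0.0, 0.0, 0.0], 'joint_torque': [0.002, -95.065, -43.018, -0.001, 0.012, 0.0], 'position': [0.65, 0.0, 0.231], 'orientation': [-1.627, 1.57, 3.085], 'wrist_force': [0.291, 0.015, 0.393], 'ft_torque': [0.012, -0.005, 0.031], 'opening': 0.085} 0.0187
scene {'fx': 496.89462965016946, 'fy': 496.89462965016946, 'cx': 253.0805872036462, 'cy': 188.16245131593774, 'k1': -0.21539491513581674, 'R': array([[ 0.45403106,  0.8908916 , -0.01295959],
       [ 0.75813504, -0.39393284, -0.51966159],
       [-0.46806735,  0.22611739, -0.85427389]]), 't': array([-0.11062677, -0.45788166,  1.56117642])}
side {'fx': 496.39239390981703, 'fy': 496.39239390981703, 'cx': 254.50576251064348, 'cy': 194.0509195026551, 'k1': -0.07121227344771265, 'R': array([[-0.99611646, -0.08802351,  0.00196542],
       [-0.04702313,  0.51299872, -0.85710043],
       [ 0.07443673, -0.85386426, -0.51514561]]), 't': array([0.540939  , 0.14575678, 1.10465187])}
```

View pics/scene0.png

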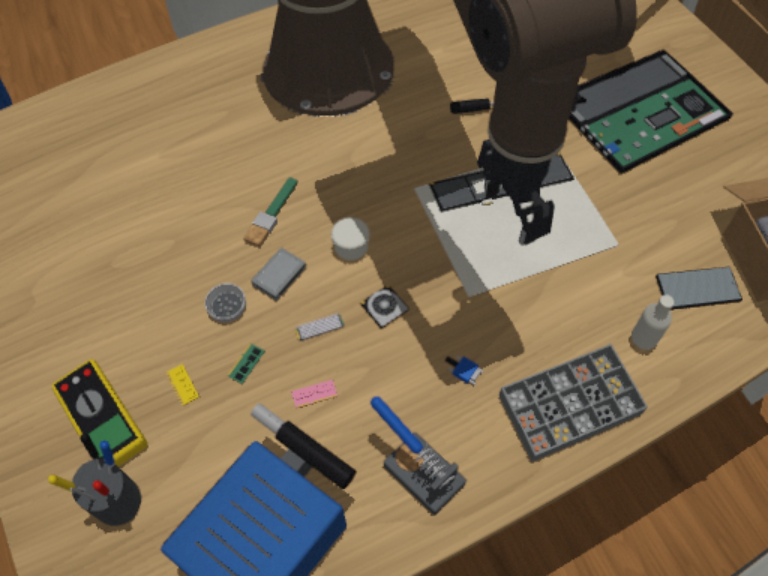

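View pics/side0.png

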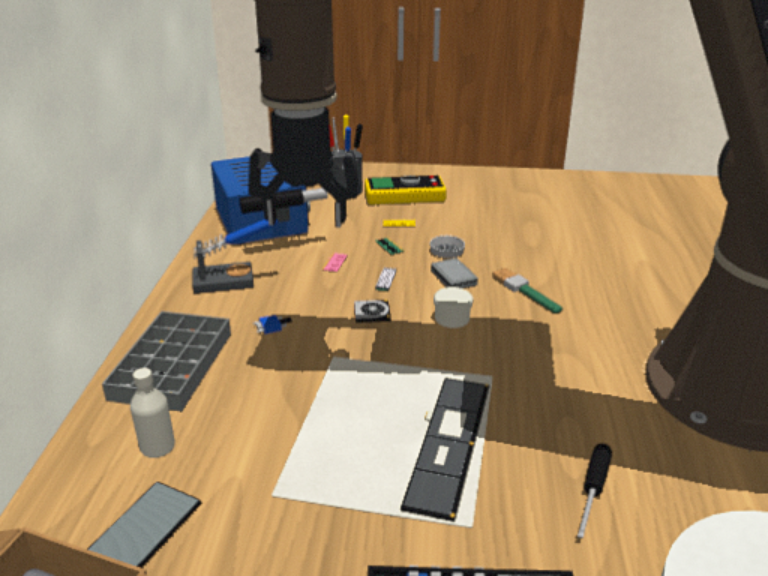

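The scene picture, at 768x576, shows these items:
- sheet about (515,220), with the battery along its upper edge
- jar (350,238) and dish (225,303)
- case (279,273), drive (320,327), fan (385,306) and green module (247,363)
- pink and yellow decoys at (314,392) and (183,384)

The side view agrees with this.

```bash
cat > h.py <<'E'
from station import robot
import cv2, numpy as np
from scipy.spatial.transform import Rotation as Ro
SZ={"fan":(.06,.06,.010),"drive":(.024,.08,.008),"memory_case":(.056,.084,.018),"memory_module":(.03,.068,.0055),
    "battery":(.068,.27,.007),"foam_sheet":(.25,.3,.003),"screw_dish":(.07,.07,.02),"paste_jar":(.065,.065,.044)}
def K(i): return np.array([[i["fx"],0,i["cx"]],[0,i["fy"],i["cy"]],[0,0,1.]])
def px2w(i,px,z=None,depth=None):
    """pixels -> world, on plane z or at the given depths"""
    n=cv2.undistortPoints(np.float64(px).reshape(-1,1,2),K(i),np.array([i["k1"],0,0,0,0.])).reshape(-1,2)
    r=np.c_[n,np.ones(len(n))]; R,t=np.array(i["R"]),np.array(i["t"]); C=-R.T@t
    if depth is not None: return (r*np.asarray(depth)[:,None]-t)@R
    d=r@R; return C+d*((z-C[2])/d[:,2])[:,None]
def w2px(i,X):
    return cv2.projectPoints(np.float64(X).reshape(-1,1,3),cv2.Rodrigues(np.array(i["R"]))[0],np.array(i["t"]),K(i),np.array([i["k1"],0,0,0,0.]))[0].reshape(-1,2)
def rect(P):
    """centre, short, long side, yaw of the short axis (x) in -pi/2..pi/2"""
    c,s,a=cv2.minAreaRect(np.float32(P[:,:2]*1000)); a=np.radians(a)
    if s[0]>s[1]: s=s[::-1]; a+=np.pi/2
    a=(a+np.pi/2)%np.pi-np.pi/2
    return np.array(c)/1000,np.array(s)/1000,a
def find(cam,names,base=0.,save=None):
    info=robot.camera_info(cam); pic,dep=robot.camera(cam); out={}
    if save: cv2.imwrite(save,pic[:,:,::-1])
    for n in names:
        for e in robot.silhouettes(cam,n)[:3]:
            m=e["region"]; 
            if e["conf"]<.3 or m.sum()<20: continue
            v,u=np.nonzero(m&(dep>0)); P=px2w(info,np.c_[u,v],depth=dep[v,u])
            b=base[n] if isinstance(base,dict) and n in base else (base if not isinstance(base,dict) else 0)
            top=b+SZ[n][2]
            k=np.abs(P[:,2]-np.percentile(P[:,2],80))<.004
            col=pic[m].mean(0).astype(int)
            # outline on plane of the top
            cn=max(cv2.findContours(m.astype(np.uint8),cv2.RETR_EXTERNAL,cv2.CHAIN_APPROX_NONE)[0],key=len).reshape(-1,2)
            c,s,a=rect(px2w(info,cn,z=top)); c2,s2,a2=rect(P[k]) if k.sum()>5 else (0*c,0*s,0)
            print(f"{n:14s}{e['conf']:.2f} c{np.round(c,4)} s{np.round(s,3)} a{a:.3f} | depth c{np.round(c2,4)} s{np.round(s2,3)} a{a2:.3f} ztop {np.median(P[k][:,2]):.4f} rgb{col} px{np.round(e['centre'])}")
            out.setdefault(n,[]).append((c,s,a,c2,s2,a2))
    return out
E
python3 - <<'E'
from h import *
for c in("scene","side"):
    print(c);find(c,list(SZ),{"battery":.003})
E
```

```text
scene
fan           0.89 c[ 0.5792 -0.1616] s[0.061 0.067] a-1.409 | depth c[ 0.5781 -0.1612] s[0.06  0.062] a-1.413 ztop 0.0097 rgb[100  97  94] px[252. 202.]
drive         0.60 c[ 0.5643 -0.2759] s[0.029 0.081] a-0.139 | depth c[ 0.5626 -0.2754] s[0.026 0.078] a-0.122 ztop 0.0072 rgb[147 142 139] px[212. 217.]
drive         0.54 c[ 0.4446 -0.3982] s[0.067 0.071] a-1.251 | depth c[ 0.451  -0.3983] s[0.066 0.067] a0.554 ztop 0.0165 rgb[97 98 98] px[152. 200.]
memory_case   0.70 c[ 0.4421 -0.2959] s[0.063 0.089] a0.491 | depth c[ 0.4393 -0.2952] s[0.06  0.085] a0.494 ztop 0.0184 rgb[116 118 117] px[182. 184.]
memory_module 0.86 c[ 0.5547 -0.5157] s[0.032 0.069] a-1.506 | depth c[ 0.5549 -0.5155] s[0.032 0.067] a-1.552 ztop 0.0052 rgb[193 169  40] px[124. 253.]
memory_module 0.73 c[ 0.567  -0.4099] s[0.03  0.067] a0.619 | depth c[ 0.5661 -0.4101] s[0.029 0.066] a0.648 ztop 0.0054 rgb[64 90 69] px[163. 244.]
memory_module 0.70 c[ 0.6664 -0.332 ] s[0.034 0.067] a-0.192 | depth c[ 0.6661 -0.3319] s[0.033 0.067] a-0.196 ztop 0.0051 rgb[194 129 140] px[209. 260.]
battery       0.55 c[0.4317
[... 1537 characters left out ...]
 a-0.179 | depth c[0.4409 0.1587] s[0.074 0.273] a-0.179 ztop 0.0094 rgb[89 90 88] px[298. 301.]
foam_sheet    0.83 c[0.5178 0.1395] s[0.25  0.305] a-0.120 | depth c[0.5168 0.1378] s[0.253 0.306] a-0.107 ztop 0.0027 rgb[226 223 210] px[244. 293.]
foam_sheet    0.46 c[ 0.5649 -0.4047] s[0.024 0.058] a0.601 | depth c[ 0.5647 -0.4054] s[0.027 0.06 ] a0.567 ztop 0.0021 rgb[47 82 63] px[259. 166.]
screw_dish    0.83 c[ 0.4486 -0.3793] s[0.065 0.095] a0.032 | depth c[ 0.4499 -0.3963] s[0.069 0.07 ] a-0.990 ztop 0.0146 rgb[113 112 110] px[294. 163.]
paste_jar     0.86 c[ 0.4374 -0.1208] s[0.062 0.121] a0.029 | depth c[ 0.4389 -0.1525] s[0.061 0.064] a0.291 ztop 0.0421 rgb[150 148 136] px[301. 204.]
```

Positions agree between the two cameras and with the given sizes. Next I write a planner that gives row numbers and aim it at the fan hover.

```bash
cat > plan.py <<'E'
from h import *
import sys
def plan(pos,jaw,n=None):
    """turn first (rows of <=1), then n rows of constant travel; jaw = world angle of tool y (mod pi)"""
    s=robot.state(); p=np.array(s["position"]); R=Ro.from_euler("xyz",s["orientation"]).as_matrix()
    j0=np.arctan2(R[1,1],R[0,1]); d=(jaw-j0+np.pi/2)%np.pi-np.pi/2; j=j0+d
    y=np.array([np.cos(j),np.sin(j),0]); x=np.array([0,0,-1.]); T=np.c_[x,y,np.cross(x,y)]
    rv=Ro.from_matrix(R.T@T).as_rotvec()/.08; k=max(1,int(np.ceil(np.abs(rv).max())))
    tr=T.T@(np.array(pos)-p)/.02; m=n or max(1,int(np.ceil(np.abs(tr).max())))
    print(f"t{s['t']:.1f} pos{np.round(p,4)} jaw{j0:.3f} q6 {s['q'][5]:.2f} op{s['opening']*1000:.1f} F{np.round(s['wrist_force'],1)}")
    print(f" TURN {k} rows of {np.round(rv/k,3)}  then TRAVEL total {np.round(tr,3)} = {m} rows of {np.round(tr/m,3)}")
if __name__=="__main__":
    a=[float(v) for v in sys.argv[1:5]]; plan(a[:3],a[3])
E
python3 plan.py .555 -.16 .2 1.73
```

```text
t1.0 pos[0.65   0.     0.2313] jaw-0.000 q6 -0.05 op84.9 F[-0.9 -0.1  0.2]
 TURN 18 rows of [ 0.98 -0.   -0.  ]  then TRAVEL total [1.565 7.147 5.959] = 8 rows of [0.196 0.893 0.745]
```

```bash
python3 plan.py .56 -.16 .17 0.16
```

```text
t1.0 pos[0.65   0.     0.2313] jaw-0.000 q6 -0.05 op84.9 F[-0.9 -0.1  0.2]
 TURN 3 rows of [-0.667 -0.    -0.   ]  then TRAVEL total [ 3.065 -5.718  7.182] = 8 rows of [ 0.383 -0.715  0.898]
```

>>> {"name": "move_arm", "arguments": {"travel": [[0, 0, 0], [0, 0, 0], [0.38, -0.715, 0.9], [0.38, -0.715, 0.9], [0.38, -0.715, 0.9], [0.38, -0.715, 0.9], [0.38, -0.715, 0.9], [0.38, -0.715, 0.9], [0.38, -0.715, 0.9], [0.38, -0.715, 0.9]], "turn": [[-1, 0, 0], [-1, 0, 0], [0, 0, 0], [0, 0, 0], [0, 0, 0], [0, 0, 0], [0, 0, 0], [0, 0, 0], [0, 0, 0], [0, 0, 0]], "jaw": [85, 85, 85, 85, 85, 85, 85, 85, 85, 85]}}

```text
t: 2.0
position: [0.5595, -0.1611, 0.1703]
orientation: [1.032, 1.571, -0.378]
wrist_force: [0.3, -0.3, -0.6]
opening: 0.0852
```

Run:
```python
from h import *
robot.camera("wrist")
print(robot.state()["position"],robot.state()["qvel"])
find("wrist",["fan"],save="pics/w1.png")
find("scene",["battery","foam_sheet"],{"battery":.003})
```

```text
[ 0.55749524 -0.16329047  0.16907362] [ 0.03996635  0.00379925 -0.02322702  0.00412703  0.0385348   0.06879297]
fan           0.57 c[ 0.576 -0.16 ] s[0.06  0.061] a0.168 | depth c[ 0.576  -0.1614] s[0.06 0.06] a0.165 ztop 0.0090 rgb[77 71 65] px[272. 170.]
battery       0.76 c[0.4423 0.1556] s[0.078 0.271] a-0.159 | depth c[0.4414 0.1558] s[0.076 0.272] a-0.152 ztop 0.0112 rgb[82 83 83] px[333. 120.]
foam_sheet    0.68 c[0.5178 0.1378] s[0.253 0.303] a-0.119 | depth c[0.5171 0.1375] s[0.253 0.303] a-0.117 ztop 0.0043 rgb[186 184 175] px[344. 155.]
```

View pics/w1.png

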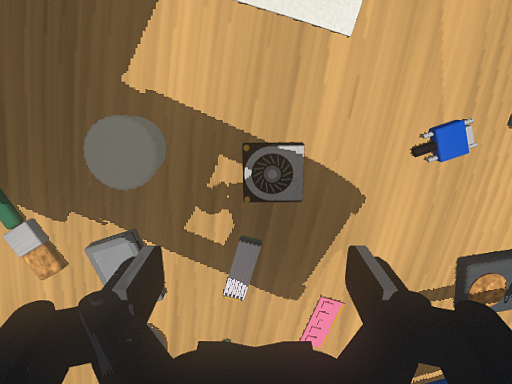

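Wrist view: fan centred at (272,170), drive (242,268), jar (124,152). The fan measures (0.576,-0.161) at yaw 0.166. I move above it, then descend in steps while watching the force.

```bash
python3 plan.py .576 -.161 .015 0.166
```

```text
t2.3 pos[ 0.5606 -0.16    0.1708] jaw0.160 q6 -0.49 op84.8 F[0.2 0.4 0.1]
 TURN 1 rows of [-0.072  0.002 -0.008]  then TRAVEL total [7.792 0.752 0.178] = 8 rows of [0.974 0.094 0.022]
```

>>> {"name": "move_arm", "arguments": {"travel": [[0.95, 0.37, 0.09], [0.98, 0.38, 0.09], [0.98, 0, 0], [0.98, 0, 0], [0.98, 0, 0], [0.98, 0, 0], [0.98, 0, 0], [0.96, 0, 0], [0, 0, 0]], "turn": [[-0.07, 0, 0], [0, 0, 0], [0, 0, 0], [0, 0, 0], [0, 0, 0], [0, 0, 0], [0, 0, 0], [0, 0, 0], [0, 0, 0]], "jaw": [85, 85, 85, 85, 85, 85, 80, 75, 75]}}

```text
t: 3.2
position: [0.5746, -0.1603, 0.0128]
orientation: [-2.083, 1.568, 2.796]
wrist_force: [-0.2, -0.7, 0.3]
opening: 0.0752
```

```bash
python3 plan.py .576 -.161 .003 0.166
python3 - <<'E'
from h import *
p,d=robot.camera("wrist");cv2.imwrite("pics/w2.png",p[:,:,::-1])
i=robot.camera_info("wrist");print(-i["R"].T@i["t"])
E
```

```text
t3.2 pos[ 0.5746 -0.1603  0.0128] jaw0.167 q6 -0.49 op75.2 F[-0.2 -0.7  0.3]
 TURN 1 rows of [ 0.008 -0.018  0.032]  then TRAVEL total [0.492 0.064 0.047] = 1 rows of [0.492 0.064 0.047]
[ 0.56370575 -0.08781567  0.1564337 ]
```

View pics/w2.png

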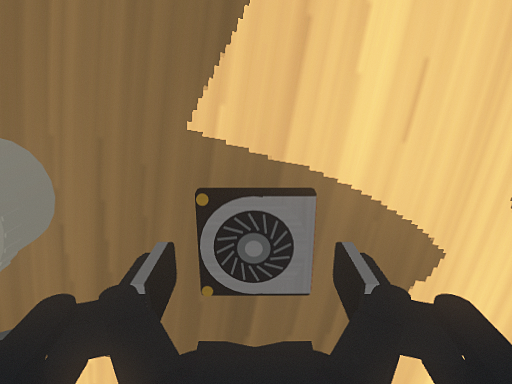

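The fan sits centred between the fingers, at columns 175 and 335. I check the real fingertip height from the depth image.

Run:
```python
from h import *
i=robot.camera_info("wrist");p,d=robot.camera("wrist");s=robot.state()
v,u=np.mgrid[200:300,130:385];v=v.ravel();u=u.ravel();P=px2w(i,np.c_[u,v],depth=d[v,u])
R=Ro.from_euler("xyz",s["orientation"]).as_matrix();L=(P-s["position"])@R
print(s["position"],s["opening"])
k=(np.abs(L[:,1])>.035)&(np.abs(L[:,1])<.06)&(np.abs(L[:,2])<.025)&(P[:,2]>.008)&(d[v,u]>0)
for q in(1,-1):
    g=L[k&(L[:,1]*q>0)];print(len(g),"tool x max",np.percentile(g[:,0],[50,90,98,100]).round(4),"y",np.percentile(g[:,1],[0,50,100]).round(4),"z",np.percentile(g[:,2],[0,50,100]).round(4))
```

```text
[ 0.57576977 -0.16096933  0.01499186] 0.07501599732316297
2392 tool x max [-0.0312 -0.0154 -0.0105 -0.007 ] y [0.0368 0.0386 0.0513] z [-0.0127 -0.0079  0.0113]
2233 tool x max [-0.0305 -0.0155 -0.0105 -0.0078] y [-0.0516 -0.0379 -0.036 ] z [-0.013  -0.0078  0.0113]
```

At 75 mm opening the tips stand about 8.5 mm behind the TCP, so the TCP must go to z ≈ -2.5 mm for the fan. I lower and close.

>>> {"name": "move_arm", "arguments": {"travel": [[0.44, 0, 0], [0.435, 0, 0], [0, 0, 0], [0, 0, 0], [0, 0, 0], [0, 0, 0], [0, 0, 0], [0, 0, 0]], "turn": [[0, 0, 0], [0, 0, 0], [0, 0, 0], [0, 0, 0], [0, 0, 0], [0, 0, 0], [0, 0, 0], [0, 0, 0]], "jaw": [75, 75, 75, 68, 62, 56, 50, 50]}}

```text
t: 4.1
position: [0.5756, -0.1616, -0.002]
orientation: [1.078, 1.57, -0.327]
wrist_force: [-3.1, 0.2, 9.7]
opening: 0.058
```

```bash
python3 plan.py .554 .243 .10 -.18
```

```text
t4.1 pos[ 0.5756 -0.1616 -0.002 ] jaw0.166 q6 -0.49 op58.0 F[-3.1  0.2  9.7]
 TURN 5 rows of [ 0.864  0.    -0.001]  then TRAVEL total [ -5.101  -4.683 -19.709] = 20 rows of [-0.255 -0.234 -0.985]
```

>>> {"name": "move_arm", "arguments": {"travel": [[-0.3, 0, 0], [-0.6, 0, 0], [-0.9, 0, 0], [-0.9, 0, 0], [-0.9, 0, 0], [0, 0, 0], [0, 0, 0], [0, 0, 0], [0, 0, 0], [0, 0, 0]], "turn": [[0, 0, 0], [0, 0, 0], [0, 0, 0], [0, 0, 0], [0, 0, 0], [0.86, 0, 0], [0.86, 0, 0], [0.86, 0, 0], [0.86, 0, 0], [0.86, 0, 0]], "jaw": [50, 50, 50, 50, 50, 50, 50, 50, 50, 50]}}

```text
t: 5.1
position: [0.5756, -0.1616, 0.0702]
orientation: [1.402, 1.57, -0.35]
wrist_force: [-0.1, 0.3, -0.5]
opening: 0.0577
```

```bash
python3 plan.py .554 .243 .10 -.18
```

```text
t5.1 pos[ 0.5756 -0.1616  0.0702] jaw-0.181 q6 -0.14 op57.7 F[-0.1  0.3 -0.5]
 TURN 1 rows of [-0.016  0.002 -0.01 ]  then TRAVEL total [ -1.488  -4.684 -19.709] = 20 rows of [-0.074 -0.234 -0.985]
```

>>> {"name": "move_arm", "arguments": {"travel": [[-0.5, -0.4, -0.985], [-0.5, -0.4, -0.985], [-0.5, -0.4, -0.985], [-0.5, -0.4, -0.985], [-0.5, -0.4, -0.985], [-0.5, -0.4, -0.985], [-0.5, -0.4, -0.985], [-0.5, -0.4, -0.985], [-0.5, -0.4, -0.985], [-0.5, -0.4, -0.985]], "turn": [[0, 0, 0], [0, 0, 0], [0, 0, 0], [0, 0, 0], [0, 0, 0], [0, 0, 0], [0, 0, 0], [0, 0, 0], [0, 0, 0], [0, 0, 0]], "jaw": [50, 50, 50, 50, 50, 50, 50, 50, 50, 50]}}

```text
t: 6.1
position: [0.5314, 0.0474, 0.1706]
orientation: [1.779, 1.57, 0.03]
wrist_force: [0.7, -0.0, -0.5]
opening: 0.0583
```

```bash
python3 - <<'E'
from h import *
robot.camera("wrist");robot.camera("wrist")
find("wrist",["battery","foam_sheet"],{"battery":.003},save="pics/w3.png")
E
python3 plan.py .554 .243 .10 -.18
```

```text
battery       0.56 c[0.4384 0.124 ] s[0.077 0.198] a-0.179 | depth c[0.4376 0.1237] s[0.077 0.199] a-0.187 ztop 0.0092 rgb[110 110 107] px[135. 105.]
battery       0.55 c[0.5138 0.1006] s[0.218 0.243] a1.450 | depth c[0.5122 0.1038] s[0.232 0.252] a1.451 ztop 0.0027 rgb[208 205 194] px[260. 104.]
foam_sheet    0.94 c[0.5129 0.0996] s[0.224 0.25 ] a1.452 | depth c[0.5127 0.103 ] s[0.234 0.254] a1.454 ztop 0.0027 rgb[208 205 193] px[258.  98.]
t6.3 pos[0.5317 0.0463 0.1696] jaw-0.178 q6 0.21 op57.6 F[-0.2  0.2 -1.6]
 TURN 1 rows of [ 0.025  0.    -0.008]  then TRAVEL total [ 3.482 -0.664 -9.873] = 10 rows of [ 0.348 -0.066 -0.987]
```

View pics/w3.png

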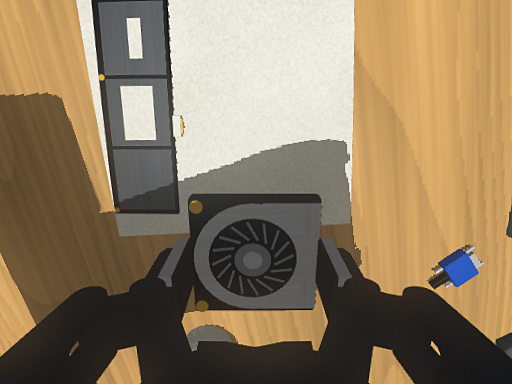

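The wrist picture shows the battery's rear edge from (167,0) to (178,212), its right end at row 213, and the rear tab at (182,125). The fan is square in the jaws at (255,252). I measure the edges and the fan's offset in the hand.

```bash
cat >> h.py <<'E'
def held(name,under):
    """pose of held part relative to TCP (tool y, z in mm, yaw of x minus jaw angle); under = underside above TCP"""
    s=robot.state(); p=np.array(s["position"])
    r=find("wrist",[name],p[2]+under)
    R=Ro.from_euler("xyz",s["orientation"]).as_matrix(); j=np.arctan2(R[1,1],R[0,1])
    for c,sz,a,*_ in r.get(name,[]):
        d=R.T@np.array([*(c-p[:2]),0]); print("  held off tool y,z mm",np.round(d[1:]*1000,1),"yaw rel",round((a-j+np.pi/2)%np.pi-np.pi/2,3),"jaw",round(j,3))
E
python3 - <<'E'
from h import *
i=robot.camera_info("wrist");p=cv2.imread("pics/w3.png");g=cv2.cvtColor(p,cv2.COLOR_BGR2GRAY).astype(float)
rows=[v for v in range(3,150) if not 105<v<145]; U=[]
for v in rows:
    w=g[v,150:190]; U.append(150+np.argmax(np.diff(w))+.5)
P=px2w(i,np.c_[U,rows],z=.003); f=np.polyfit(P[:,1],P[:,0],1); e=P[:,0]-np.polyval(f,P[:,1]); k=abs(e)<.002
f=np.polyfit(P[k,1],P[k,0],1); print("rear edge x=",f,"resid",e[k].std(),"yaw",-np.arctan(f[0]))
V=[];cols=range(125,172)
for u in cols: V.append(203+np.argmax(np.diff(g[203:223,u]))+.5)
Q=px2w(i,np.c_[list(cols),V],z=.010); h=np.polyfit(Q[:,0],Q[:,1],1); e=Q[:,1]-np.polyval(h,Q[:,0]);print("end edge y=",h,"yaw",np.arctan(h[0]),e.std())
yaw=-np.arctan(f[0]); y=np.linalg.solve([[1,-f[0]],[-h[0],1]],[f[1],h[1]]);print("corner rear-right",y)
X=np.array([np.cos(yaw),np.sin(yaw)]);Y=np.array([-X[1],X[0]]); c=y-.034*X+.135*Y;print("centre",c,yaw)
held("fan",.002)
E
```

```text
rear edge x= [0.18747832 0.44496329] resid 0.000530497940950789 yaw -0.18532701059464204
end edge y= [-0.1944238   0.10553694] yaw -0.19202812110691364 0.00034751129319192414
corner rear-right [0.44840472 0.01835639]
centre [0.43986311 0.15730976] -0.18532701059464204
fan           0.66 c[0.5331 0.0489] s[0.059 0.06 ] a-0.179 | depth c[0.5326 0.0473] s[0.06  0.061] a1.383 ztop 0.1804 rgb[66 64 62] px[252. 249.]
  held off tool y,z mm [ 0.9 -2.8] yaw rel -0.001 jaw -0.178
```

```bash
python3 plan.py .5514 .2411 .04 -.186
```

```text
t6.5 pos[0.5316 0.0459 0.1692] jaw-0.179 q6 0.21 op58.3 F[-0.9  0.6 -0.5]
 TURN 1 rows of [0.088 0.002 0.002]  then TRAVEL total [ 6.458 -0.831 -9.773] = 10 rows of [ 0.646 -0.083 -0.977]
```

>>> {"name": "move_arm", "arguments": {"travel": [[0.645, -0.083, -0.977], [0.645, -0.083, -0.977], [0.645, -0.083, -0.977], [0.645, -0.083, -0.977], [0.645, -0.083, -0.977], [0.645, -0.083, -0.977], [0.645, -0.083, -0.977], [0.645, -0.083, -0.977], [0.645, -0.083, -0.977], [0.645, -0.083, -0.977]], "turn": [[0.09, 0, 0], [0, 0, 0], [0, 0, 0], [0, 0, 0], [0, 0, 0], [0, 0, 0], [0, 0, 0], [0, 0, 0], [0, 0, 0], [0, 0, 0]], "jaw": [50, 50, 50, 50, 50, 50, 50, 50, 50, 50]}}

```text
t: 7.45
position: [0.5514, 0.2418, 0.0392]
orientation: [-0.947, 1.57, -2.705]
wrist_force: [0.3, -0.1, 0.0]
opening: 0.0582
```

>>> {"name": "move_arm", "arguments": {"travel": [[0, 0, 0], [0, 0, 0]], "turn": [[0, 0, 0], [0, 0, 0]], "jaw": [50, 50]}}

```text
t: 7.65
position: [0.551, 0.2416, 0.0396]
orientation: [-0.929, 1.57, -2.685]
wrist_force: [-0.1, 0.1, -0.9]
opening: 0.0579
```

```bash
python3 plan.py .5514 .2411 .0025 -.186
```

```text
t7.7 pos[0.551  0.2416 0.0396] jaw-0.185 q6 0.55 op57.9 F[-0.1  0.1 -0.9]
 TURN 1 rows of [0.012 0.009 0.012]  then TRAVEL total [1.856 0.026 0.02 ] = 2 rows of [0.928 0.013 0.01 ]
```

>>> {"name": "move_arm", "arguments": {"travel": [[0.7, 0, 0], [0.7, 0, 0], [0.3, 0, 0], [0.15, 0, 0], [0, 0, 0], [0, 0, 0], [0, 0, 0], [-0.5, 0, 0], [-0.9, 0, 0], [-0.9, 0, 0]], "turn": [[0, 0, 0], [0, 0, 0], [0, 0, 0], [0, 0, 0], [0, 0, 0], [0, 0, 0], [0, 0, 0], [0, 0, 0], [0, 0, 0], [0, 0, 0]], "jaw": [50, 50, 50, 50, 60, 67, 70, 70, 70, 70]}}

```text
t: 8.65
position: [0.5512, 0.2417, 0.0505]
orientation: [1.951, 1.571, 0.195]
wrist_force: [0.3, 0.8, -0.8]
opening: 0.0701
```

```bash
python3 plan.py .545 -.275 .16 -.13
```

```text
t8.7 pos[0.5512 0.2417 0.0505] jaw-0.186 q6 0.55 op70.1 F[ 0.3  0.8 -0.8]
 TURN 1 rows of [-0.695 -0.    -0.001]  then TRAVEL total [-5.476  3.041 25.658] = 26 rows of [-0.211  0.117  0.987]
```

>>> {"name": "move_arm", "arguments": {"travel": [[-0.6, 0.12, 0.985], [-0.6, 0.12, 0.985], [-0.6, 0.12, 0.985], [-0.6, 0.12, 0.985], [-0.6, 0.12, 0.985], [-0.6, 0.12, 0.985], [-0.6, 0.12, 0.985], [-0.6, 0.12, 0.985], [-0.6, 0.12, 0.985], [0, 0, 0]], "turn": [[-0.7, 0, 0], [0, 0, 0], [0, 0, 0], [0, 0, 0], [0, 0, 0], [0, 0, 0], [0, 0, 0], [0, 0, 0], [0, 0, 0], [0, 0, 0]], "jaw": [85, 85, 85, 85, 85, 85, 85, 85, 85, 85]}}

```text
t: 9.65
position: [0.5496, 0.0614, 0.1596]
orientation: [1.653, 1.568, -0.049]
wrist_force: [-1.0, 0.7, 0.0]
opening: 0.085
```

```bash
cat >> h.py <<'E'
BC=np.array([.440,.1573]); BA=-.186
def inbat(c,a):
    X=np.array([np.cos(BA),np.sin(BA)]);Y=np.array([-X[1],X[0]]); d=np.array(c)-BC
    return np.round([d@X*1000,d@Y*1000,np.degrees((a-BA+np.pi/4)%(np.pi/2)-np.pi/4)],1)
E
python3 - <<'E'
from h import *
for n,v in find("wrist",["fan","battery"],.003,save="pics/w4.png").items(): print(n,inbat(v[0][0],v[0][2]),inbat(v[0][3],v[0][5]))
E
python3 plan.py .545 -.275 .16 -.13
```

```text
fan           0.53 c[0.5476 0.2112] s[0.004 0.057] a1.434 | depth c[0.5474 0.2128] s[0.004 0.058] a1.417 ztop 0.0101 rgb[26 25 26] px[237.   2.]
battery       0.94 c[0.4389 0.127 ] s[0.076 0.206] a-0.189 | depth c[0.4377 0.127 ] s[0.077 0.208] a-0.178 ztop 0.0092 rgb[91 91 88] px[119. 112.]
fan [95.8 72.9  2.8] [95.3 74.4  1.9]
battery [  4.5 -29.9  -0.2] [  3.4 -30.2   0.4]
t9.8 pos[0.5486 0.0634 0.1575] jaw-0.130 q6 0.19 op85.1 F[ 0.6 -0.1 -0.7]
 TURN 1 rows of [ 0.    -0.003 -0.006]  then TRAVEL total [-0.123  2.016 16.803] = 17 rows of [-0.007  0.119  0.988]
```

View pics/w4.png

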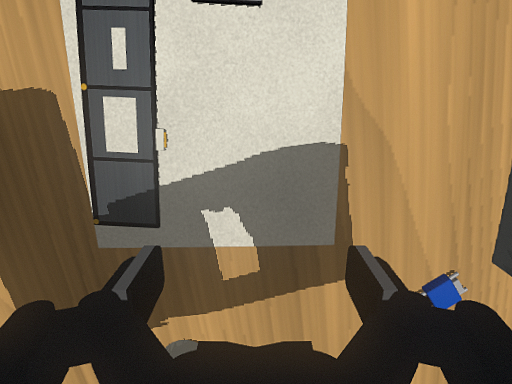

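The fan's inner edge shows at the top (227,2), about 74 mm along the battery against a target of 75, and the battery hasn't moved. On to the drive.

>>> {"name": "move_arm", "arguments": {"travel": [[0, 0.119, 0.988], [0, 0.119, 0.988], [0, 0.119, 0.988], [0, 0.119, 0.988], [0, 0.119, 0.988], [0, 0.119, 0.988], [0, 0.119, 0.988], [0, 0.119, 0.988], [0, 0.119, 0.988], [0, 0.119, 0.988]], "turn": [[0, 0, 0], [0, 0, 0], [0, 0, 0], [0, 0, 0], [0, 0, 0], [0, 0, 0], [0, 0, 0], [0, 0, 0], [0, 0, 0], [0, 0, 0]], "jaw": [85, 85, 85, 85, 85, 85, 85, 85, 85, 85]}}

```text
t: 10.8
position: [0.5466, -0.1357, 0.1567]
orientation: [-1.857, 1.57, 2.727]
wrist_force: [0.5, 1.4, -0.1]
opening: 0.085
```

>>> {"name": "move_arm", "arguments": {"travel": [[0, 0.119, 0.988], [0, 0.119, 0.988], [0, 0.119, 0.988], [0, 0.119, 0.988], [0, 0.119, 0.988], [0, 0.119, 0.988], [0, 0.119, 0.988], [0, 0, 0]], "turn": [[0, 0, 0], [0, 0, 0], [0, 0, 0], [0, 0, 0], [0, 0, 0], [0, 0, 0], [0, 0, 0], [0, 0, 0]], "jaw": [60, 60, 60, 60, 60, 60, 60, 60]}}

```text
t: 11.6
position: [0.5456, -0.2774, 0.157]
orientation: [0.719, 1.57, -0.983]
wrist_force: [1.0, 0.2, 0.1]
opening: 0.0602
```

```bash
python3 - <<'E'
from h import *
robot.camera("wrist")
find("wrist",["drive","memory_case"],save="pics/w5.png")
E
python3 plan.py .563 -.276 .01 -.13
```

```text
drive         0.62 c[ 0.561  -0.2743] s[0.025 0.079] a-0.106 | depth c[ 0.5615 -0.2748] s[0.024 0.079] a-0.115 ztop 0.0063 rgb[118 113 112] px[269. 170.]
drive         0.30 c[ 0.467  -0.4106] s[0.03  0.074] a-0.448 | depth c[ 0.4692 -0.4058] s[0.028 0.065] a-0.428 ztop 0.0166 rgb[122 120 118] px[198. 304.]
memory_case   0.81 c[ 0.4402 -0.2927] s[0.062 0.084] a0.488 | depth c[ 0.4369 -0.2947] s[0.057 0.084] a0.489 ztop 0.0175 rgb[79 77 75] px[143. 206.]
t11.8 pos[ 0.5452 -0.2746  0.157 ] jaw-0.129 q6 -0.39 op60.1 F[ 0.4  0.7 -0.8]
 TURN 1 rows of [ 0.007 -0.005  0.007]  then TRAVEL total [ 7.351  0.892 -0.048] = 8 rows of [ 0.919  0.111 -0.006]
```

>>> {"name": "move_arm", "arguments": {"travel": [[0.97, 0.4, 0], [0.97, 0.4, -0.07], [0.97, 0, 0], [0.97, 0, 0], [0.97, 0, 0], [0.97, 0, 0], [0.97, 0, 0], [0.6, 0, 0], [0.34, 0, 0], [0, 0, 0]], "turn": [[-0.24, 0, 0], [0, 0, 0], [0, 0, 0], [0, 0, 0], [0, 0, 0], [0, 0, 0], [0, 0, 0], [0, 0, 0], [0, 0, 0], [0, 0, 0]], "jaw": [50, 50, 50, 50, 50, 50, 50, 50, 50, 50]}}

```text
t: 12.8
position: [0.5611, -0.2753, 0.0021]
orientation: [-1.97, 1.57, 2.632]
wrist_force: [-0.4, -0.6, 0.1]
opening: 0.05
```

>>> {"name": "move_arm", "arguments": {"travel": [[0, 0, 0], [0, 0, 0], [0, 0, 0], [0, 0, 0], [0, 0, 0], [0, 0, 0]], "turn": [[0, 0, 0], [0, 0, 0], [0, 0, 0], [0, 0, 0], [0, 0, 0], [0, 0, 0]], "jaw": [40, 32, 26, 20, 15, 15]}}

```text
t: 13.4
position: [0.5617, -0.2759, 0.0036]
orientation: [1.187, 1.57, -0.494]
wrist_force: [-1.4, 1.9, 10.0]
opening: 0.0213
```

```bash
python3 plan.py .498 .05 .16 -.186
```

```text
t13.4 pos[ 0.5617 -0.2759  0.0036] jaw-0.110 q6 -0.39 op21.3 F[-1.4  1.9 10. ]
 TURN 1 rows of [ 0.944  0.004 -0.012]  then TRAVEL total [ -7.822  -6.144 -15.427] = 16 rows of [-0.489 -0.384 -0.964]
```

>>> {"name": "move_arm", "arguments": {"travel": [[-0.4, 0, 0], [-0.9, 0, 0], [-0.9, 0, 0], [-0.9, 0, 0], [-0.9, -0.38, -0.96], [-0.9, -0.38, -0.96], [-0.9, -0.38, -0.96], [-0.9, -0.38, -0.96], [-0.9, -0.38, -0.96], [-0.3, -0.38, -0.96]], "turn": [[0, 0, 0], [0, 0, 0], [0, 0, 0], [0.94, 0, 0], [0, 0, 0], [0, 0, 0], [0, 0, 0], [0, 0, 0], [0, 0, 0], [0, 0, 0]], "jaw": [15, 15, 15, 15, 15, 15, 15, 15, 15, 15]}}

```text
t: 14.4
position: [0.5384, -0.1536, 0.163]
orientation: [1.434, 1.568, -0.322]
wrist_force: [0.0, 0.1, -1.0]
opening: 0.0215
```

>>> {"name": "move_arm", "arguments": {"travel": [[0, -0.38, -0.96], [0, -0.38, -0.96], [0, -0.38, -0.96], [0, -0.38, -0.96], [0, -0.38, -0.96], [0, 0, 0], [0, 0, 0]], "turn": [[0, 0, 0], [0, 0, 0], [0, 0, 0], [0, 0, 0], [0, 0, 0], [0, 0, 0], [0, 0, 0]], "jaw": [15, 15, 15, 15, 15, 15, 15]}}

```text
t: 15.1
position: [0.5183, -0.0525, 0.1612]
orientation: [1.484, 1.57, -0.271]
wrist_force: [0.6, 0.5, -0.6]
opening: 0.0214
```

```bash
python3 - <<'E'
from h import *
robot.camera("wrist")
held("drive",-.003)
p,d=robot.camera("wrist");cv2.imwrite("pics/w6.png",p[:,:,::-1])
E
python3 plan.py .498 .05 .04 -.186
```

```text
drive         0.72 c[ 0.5202 -0.0496] s[0.025 0.077] a-0.186 | depth c[ 0.5197 -0.0517] s[0.025 0.079] a-0.189 ztop 0.1635 rgb[104 101 102] px[253. 238.]
  held off tool y,z mm [ 1.1 -3.7] yaw rel -0.001 jaw -0.185
t15.3 pos[ 0.5184 -0.0534  0.1607] jaw-0.186 q6 0.03 op21.4 F[-1.  -0.5 -0.5]
 TURN 1 rows of [-0.004  0.001 -0.005]  then TRAVEL total [ 6.037 -1.959 -4.89 ] = 7 rows of [ 0.862 -0.28  -0.699]
```

View pics/w6.png

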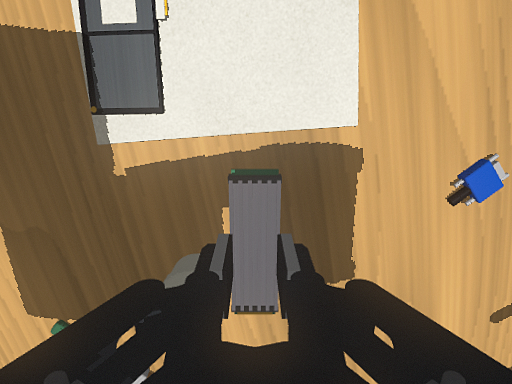

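The drive is square in the jaws, rows 170–313 at column 254, and sits about 2.5 mm towards the battery side. Lowering it into place.

```bash
python3 plan.py .4966 .0473 .007 -.186
```

```text
t15.3 pos[ 0.5184 -0.0534  0.1607] jaw-0.186 q6 0.03 op21.4 F[-1.  -0.5 -0.5]
 TURN 1 rows of [-0.004  0.001 -0.005]  then TRAVEL total [ 7.687 -2.002 -4.744] = 8 rows of [ 0.961 -0.25  -0.593]
```

>>> {"name": "move_arm", "arguments": {"travel": [[0.8, -0.33, -0.79], [0.9, -0.33, -0.79], [0.9, -0.335, -0.79], [0.9, -0.335, -0.79], [0.9, -0.335, -0.79], [0.9, -0.335, -0.79], [0.9, 0, 0], [0.3, 0, 0], [0, 0, 0], [0, 0, 0]], "turn": [[0, 0, 0], [0, 0, 0], [0, 0, 0], [0, 0, 0], [0, 0, 0], [0, 0, 0], [0, 0, 0], [0, 0, 0], [0, 0, 0], [0, 0, 0]], "jaw": [15, 15, 15, 15, 15, 15, 15, 15, 15, 15]}}

```text
t: 16.3
position: [0.4968, 0.0474, 0.0311]
orientation: [1.782, 1.57, 0.024]
wrist_force: [-0.1, 0.7, -0.5]
opening: 0.0215
```

```bash
python3 plan.py .4966 .0473 .007 -.186
```

```text
t16.3 pos[0.4968 0.0474 0.0311] jaw-0.186 q6 0.22 op21.5 F[-0.1  0.7 -0.5]
 TURN 1 rows of [-0.005 -0.001 -0.006]  then TRAVEL total [ 1.203 -0.01   0.005] = 2 rows of [ 0.601 -0.005  0.003]
```

>>> {"name": "move_arm", "arguments": {"travel": [[0.6, 0, 0], [0.45, 0, 0], [0.15, 0, 0], [0, 0, 0], [0, 0, 0], [0, 0, 0], [0, 0, 0], [-0.5, 0, 0], [-0.9, 0, 0], [-0.9, 0, 0]], "turn": [[0, 0, 0], [0, 0, 0], [0, 0, 0], [0, 0, 0], [0, 0, 0], [0, 0, 0], [0, 0, 0], [0, 0, 0], [0, 0, 0], [0, 0, 0]], "jaw": [15, 15, 15, 25, 34, 40, 40, 40, 40, 40]}}

```text
t: 17.3
position: [0.4961, 0.0478, 0.0535]
orientation: [-1.351, 1.57, -3.107]
wrist_force: [0.2, -0.2, 0.7]
opening: 0.0401
```

```bash
python3 plan.py .445 -.30 .16 .49
```

```text
t17.3 pos[0.4961 0.0478 0.0535] jaw-0.186 q6 0.22 op40.1 F[ 0.2 -0.2  0.7]
 TURN 9 rows of [-0.938 -0.     0.001]  then TRAVEL total [ -5.323 -10.439  14.143] = 15 rows of [-0.355 -0.696  0.943]
```

>>> {"name": "move_arm", "arguments": {"travel": [[-0.9, 0, 0], [-0.9, 0, 0], [-0.9, 0, 0], [-0.9, 0, 0], [-0.9, 0, 0], [-0.8, 0, 0], [0, 0, 0], [0, 0, 0], [0, 0, 0], [0, 0, 0]], "turn": [[-0.94, 0, 0], [-0.94, 0, 0], [-0.94, 0, 0], [-0.94, 0, 0], [-0.94, 0, 0], [-0.94, 0, 0], [-0.94, 0, 0], [-0.94, 0, 0], [-0.94, 0, 0], [0, 0, 0]], "jaw": [60, 85, 85, 85, 85, 85, 85, 85, 85, 85]}}

```text
t: 18.3
position: [0.4963, 0.0478, 0.1593]
orientation: [1.114, 1.57, 0.036]
wrist_force: [0.4, 0.3, -0.4]
opening: 0.085
```

>>> {"name": "move_arm", "arguments": {"travel": [[0, -0.696, 0.943], [0, -0.696, 0.943], [0, -0.696, 0.943], [0, -0.696, 0.943], [0, -0.696, 0.943], [0, -0.696, 0.943], [0, -0.696, 0.943], [0, -0.696, 0.943], [0, -0.696, 0.943], [0, -0.696, 0.943]], "turn": [[0, 0, 0], [0, 0, 0], [0, 0, 0], [0, 0, 0], [0, 0, 0], [0, 0, 0], [0, 0, 0], [0, 0, 0], [0, 0, 0], [0, 0, 0]], "jaw": [85, 85, 85, 85, 85, 85, 85, 85, 85, 85]}}

```text
t: 19.3
position: [0.4623, -0.1851, 0.159]
orientation: [0.719, 1.571, -0.363]
wrist_force: [-0.1, 0.0, 0.4]
opening: 0.085
```

>>> {"name": "move_arm", "arguments": {"travel": [[0, -0.696, 0.943], [0, -0.696, 0.943], [0, -0.696, 0.943], [0, -0.696, 0.943], [0, 0, 0], [0, 0, 0]], "turn": [[0, 0, 0], [0, 0, 0], [0, 0, 0], [0, 0, 0], [0, 0, 0], [0, 0, 0]], "jaw": [85, 85, 85, 85, 80, 75]}}

```text
t: 19.9
position: [0.4488, -0.2769, 0.1587]
orientation: [-3.033, 1.57, 2.168]
wrist_force: [-0.1, -0.4, 0.5]
opening: 0.0747
```

```bash
python3 - <<'E'
from h import *
robot.camera("wrist")
find("wrist",["memory_case","screw_dish","paste_jar"],save="pics/w7.png")
E
python3 plan.py .439 -.294 .008 .49
```

```text
memory_case   0.80 c[ 0.4361 -0.2935] s[0.058 0.085] a0.494 | depth c[ 0.4367 -0.2947] s[0.058 0.083] a0.488 ztop 0.0177 rgb[86 86 84] px[234. 182.]
screw_dish    0.56 c[ 0.453  -0.3937] s[0.062 0.076] a0.332 | depth c[ 0.4536 -0.3966] s[0.06  0.068] a0.344 ztop 0.0151 rgb[99 96 93] px[200. 279.]
paste_jar     0.84 c[ 0.4382 -0.1572] s[0.063 0.064] a-1.068 | depth c[ 0.4383 -0.1566] s[0.064 0.065] a-1.073 ztop 0.0436 rgb[237 236 224] px[315.  45.]
t20.1 pos[ 0.4491 -0.2762  0.1587] jaw0.492 q6 -1.10 op74.7 F[-1.   0.  -0.5]
 TURN 1 rows of [ 0.021 -0.002  0.001]  then TRAVEL total [ 7.534 -0.866  0.548] = 8 rows of [ 0.942 -0.108  0.068]
```

View pics/w7.png

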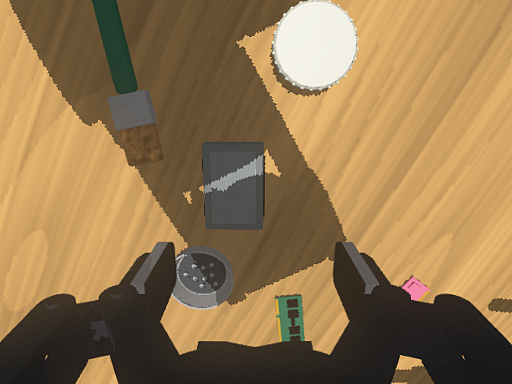

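The case is clear at (234,185), and the dish and brush are outside the finger footprint. Descending to grasp.

>>> {"name": "move_arm", "arguments": {"travel": [[0.9, -0.49, 0.245], [0.9, -0.49, 0.245], [0.95, 0, 0], [0.95, 0, 0], [0.95, 0, 0], [0.95, 0, 0], [0.95, 0, 0], [0.8, 0, 0], [0.53, 0, 0], [0, 0, 0]], "turn": [[0, 0, 0], [0, 0, 0], [0, 0, 0], [0, 0, 0], [0, 0, 0], [0, 0, 0], [0, 0, 0], [0, 0, 0], [0, 0, 0], [0, 0, 0]], "jaw": [76, 76, 76, 76, 76, 76, 76, 76, 76, 76]}}

```text
t: 21.15
position: [0.4359, -0.2941, -0.0]
orientation: [-2.716, 1.569, 2.488]
wrist_force: [-0.8, -1.3, 0.7]
opening: 0.0761
```

>>> {"name": "move_arm", "arguments": {"travel": [[0, 0, 0], [0, 0, 0], [0, 0, 0], [0, 0, 0], [0, 0, 0], [0, 0, 0]], "turn": [[0, 0, 0], [0, 0, 0], [0, 0, 0], [0, 0, 0], [0, 0, 0], [0, 0, 0]], "jaw": [68, 60, 54, 48, 46, 46]}}

```text
t: 21.75
position: [0.4369, -0.2951, 0.0022]
orientation: [0.453, 1.569, -0.627]
wrist_force: [-0.4, 1.9, 11.9]
opening: 0.0546
```

```bash
python3 plan.py .52 .05 .16 -.186
```

```text
t21.8 pos[ 0.4369 -0.2951  0.0022] jaw0.491 q6 -1.14 op54.6 F[-0.4  1.9 11.9]
 TURN 9 rows of [ 0.941  0.002 -0.002]  then TRAVEL total [ -7.891   0.894 -17.725] = 18 rows of [-0.438  0.05  -0.985]
```

>>> {"name": "move_arm", "arguments": {"travel": [[-0.4, 0, 0], [-0.9, 0, 0], [-0.95, 0, 0], [-0.95, 0, 0], [-0.95, 0, 0], [-0.95, 0, 0], [-0.95, 0, 0], [-0.95, 0, 0], [-0.9, 0, 0], [0, 0, 0]], "turn": [[0, 0, 0], [0.94, 0, 0], [0.94, 0, 0], [0.94, 0, 0], [0.94, 0, 0], [0.94, 0, 0], [0.94, 0, 0], [0.94, 0, 0], [0.94, 0, 0], [0.94, 0, 0]], "jaw": [46, 46, 46, 46, 46, 46, 46, 46, 46, 46]}}

```text
t: 22.75
position: [0.4374, -0.2956, 0.1621]
orientation: [1.102, 1.566, -0.657]
wrist_force: [0.7, 0.4, -1.6]
opening: 0.0543
```

>>> {"name": "move_arm", "arguments": {"travel": [[0, 0.05, -0.985], [0, 0.05, -0.985], [0, 0.05, -0.985], [0, 0.05, -0.985], [0, 0.05, -0.985], [0, 0.05, -0.985], [0, 0.05, -0.985], [0, 0.05, -0.985], [0, 0.05, -0.985], [0, 0.05, -0.985]], "turn": [[0, 0, 0], [0, 0, 0], [0, 0, 0], [0, 0, 0], [0, 0, 0], [0, 0, 0], [0, 0, 0], [0, 0, 0], [0, 0, 0], [0, 0, 0]], "jaw": [46, 46, 46, 46, 46, 46, 46, 46, 46, 46]}}

```text
t: 23.75
position: [0.4827, -0.1022, 0.1598]
orientation: [1.458, 1.57, -0.298]
wrist_force: [-0.3, 0.1, -0.6]
opening: 0.0544
```

>>> {"name": "move_arm", "arguments": {"travel": [[0, 0.05, -0.985], [0, 0.05, -0.985], [0, 0.05, -0.985], [0, 0.05, -0.985], [0, 0.05, -0.985], [0, 0.05, -0.985], [0, 0.05, -0.985], [0, 0, 0], [0, 0, 0]], "turn": [[0, 0, 0], [0, 0, 0], [0, 0, 0], [0, 0, 0], [0, 0, 0], [0, 0, 0], [0, 0, 0], [0, 0, 0], [0, 0, 0]], "jaw": [46, 46, 46, 46, 46, 46, 46, 46, 46]}}

```text
t: 24.65
position: [0.5148, 0.0313, 0.1595]
orientation: [1.542, 1.57, -0.214]
wrist_force: [-1.1, -0.7, 0.1]
opening: 0.0545
```

```bash
python3 - <<'E'
from h import *
robot.camera("wrist")
held("memory_case",-.001)
p,d=robot.camera("wrist");cv2.imwrite("pics/w8.png",p[:,:,::-1])
for n,v in find("wrist",["fan","drive"],.003).items():
    for w in v: print(n,inbat(w[0],w[2]),inbat(w[3],w[5]))
E
python3 plan.py .531 .148 .05 -.186
```

```text
memory_case   0.95 c[0.5161 0.0349] s[0.056 0.085] a-0.190 | depth c[0.5153 0.0321] s[0.057 0.084] a-0.191 ztop 0.1748 rgb[75 76 76] px[254. 247.]
  held off tool y,z mm [ 0.6 -4.2] yaw rel -0.005 jaw -0.185
drive         0.86 c[0.5009 0.0657] s[0.025 0.045] a-0.218 | depth c[0.5005 0.0657] s[0.024 0.044] a-0.194 ztop 0.0094 rgb[196 196 198] px[227. 142.]
drive [ 76.8 -78.7  -1.9] [ 76.4 -78.8  -0.4]
t25.0 pos[0.5148 0.0307 0.1591] jaw-0.186 q6 0.19 op54.5 F[-0.5 -0.1 -0.2]
 TURN 1 rows of [-0.004  0.    -0.   ]  then TRAVEL total [ 5.453 -0.29  -5.911] = 6 rows of [ 0.909 -0.048 -0.985]
```

View pics/w8.png

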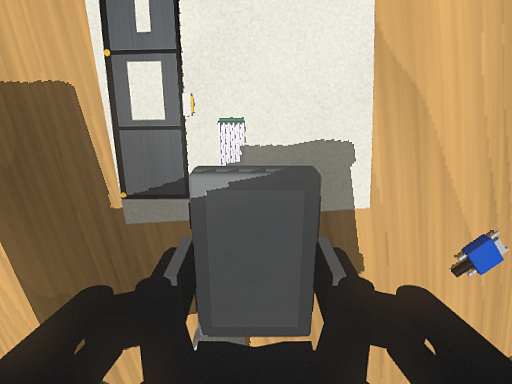

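The drive is on target in the battery frame, x 76.5 with its inner end at -57, and the case is square in the jaws. Placing the case.

```bash
python3 plan.py .5312 .1447 .04 -.186
```

```text
t25.0 pos[0.5148 0.0307 0.1591] jaw-0.186 q6 0.19 op54.5 F[-0.5 -0.1 -0.2]
 TURN 1 rows of [-0.004  0.    -0.   ]  then TRAVEL total [ 5.953 -0.25  -5.751] = 6 rows of [ 0.992 -0.042 -0.958]
```

>>> {"name": "move_arm", "arguments": {"travel": [[0.4, -0.042, -0.958], [0.7, -0.042, -0.958], [0.8, -0.042, -0.958], [0.8, -0.042, -0.958], [0.8, -0.042, -0.958], [0.8, -0.042, -0.958], [0.8, 0, 0], [0.85, 0, 0], [0, 0, 0], [0, 0, 0]], "turn": [[0, 0, 0], [0, 0, 0], [0, 0, 0], [0, 0, 0], [0, 0, 0], [0, 0, 0], [0, 0, 0], [0, 0, 0], [0, 0, 0], [0, 0, 0]], "jaw": [46, 46, 46, 46, 46, 46, 46, 46, 46, 46]}}

```text
t: 26.0
position: [0.531, 0.1449, 0.0401]
orientation: [-1.131, 1.57, -2.888]
wrist_force: [0.4, 0.5, -0.3]
opening: 0.0545
```

```bash
python3 plan.py .5312 .1447 .006 -.186
```

```text
t26.0 pos[0.531  0.1449 0.0401] jaw-0.186 q6 0.40 op54.5 F[ 0.4  0.5 -0.3]
 TURN 1 rows of [0.001 0.004 0.008]  then TRAVEL total [1.703 0.009 0.007] = 2 rows of [0.852 0.005 0.004]
```

>>> {"name": "move_arm", "arguments": {"travel": [[0.7, 0, 0], [0.7, 0, 0], [0.2, 0, 0], [0.1, 0, 0], [0, 0, 0], [0, 0, 0], [0, 0, 0], [-0.4, 0, 0], [-0.9, 0, 0], [-0.9, 0, 0]], "turn": [[0, 0, 0], [0, 0, 0], [0, 0, 0], [0, 0, 0], [0, 0, 0], [0, 0, 0], [0, 0, 0], [0, 0, 0], [0, 0, 0], [0, 0, 0]], "jaw": [46, 46, 46, 46, 54, 62, 68, 68, 68, 68]}}

```text
t: 27.0
position: [0.531, 0.1451, 0.0509]
orientation: [-1.194, 1.57, -2.95]
wrist_force: [0.2, -0.9, -0.2]
opening: 0.068
```

```bash
python3 plan.py .545 -.41 .16 .62
```

```text
t27.0 pos[0.531  0.1451 0.0509] jaw-0.186 q6 0.40 op68.0 F[ 0.2 -0.9 -0.2]
 TURN 11 rows of [-0.915 -0.     0.   ]  then TRAVEL total [ -5.455 -15.558  22.995] = 23 rows of [-0.237 -0.676  1.   ]
```

>>> {"name": "move_arm", "arguments": {"travel": [[-0.9, 0, 0], [-0.9, 0, 0], [-0.9, 0, 0], [-0.9, 0, 0], [-0.9, 0, 0], [-0.95, 0, 0], [0, 0, 0], [0, 0, 0], [0, 0, 0], [0, 0, 0]], "turn": [[-1, 0, 0], [-1, 0, 0], [-1, 0, 0], [-1, 0, 0], [-1, 0, 0], [-1, 0, 0], [-1, 0, 0], [-1, 0, 0], [-1, 0, 0], [-1, 0, 0]], "jaw": [68, 68, 68, 68, 68, 68, 68, 68, 68, 68]}}

```text
t: 28.0
position: [0.5312, 0.1451, 0.1598]
orientation: [1.176, 1.57, 0.223]
wrist_force: [-0.2, -0.4, -0.9]
opening: 0.0677
```

>>> {"name": "move_arm", "arguments": {"travel": [[0, -0.65, 0.958], [0, -0.65, 0.958], [0, -0.65, 0.958], [0, -0.65, 0.958], [0, -0.65, 0.958], [0, -0.65, 0.958], [0, -0.65, 0.958], [0, -0.65, 0.958], [0, -0.65, 0.958], [0, -0.65, 0.958]], "turn": [[0, 0, 0], [0, 0, 0], [0, 0, 0], [0, 0, 0], [0, 0, 0], [0, 0, 0], [0, 0, 0], [0, 0, 0], [0, 0, 0], [0, 0, 0]], "jaw": [68, 68, 68, 68, 68, 68, 68, 68, 68, 68]}}

```text
t: 29.0
position: [0.5353, -0.0873, 0.1598]
orientation: [0.792, 1.57, -0.165]
wrist_force: [0.5, 1.0, 0.3]
opening: 0.0679
```

>>> {"name": "move_arm", "arguments": {"travel": [[0, -0.65, 0.958], [0, -0.65, 0.958], [0, -0.65, 0.958], [0, -0.65, 0.958], [0, -0.65, 0.958], [0, -0.65, 0.958], [0, -0.65, 0.958], [0, -0.65, 0.958], [0, -0.65, 0.958], [0, -0.65, 0.958]], "turn": [[0, 0, 0], [0, 0, 0], [0, 0, 0], [0, 0, 0], [0, 0, 0], [0, 0, 0], [0, 0, 0], [0, 0, 0], [0, 0, 0], [0, 0, 0]], "jaw": [60, 60, 60, 60, 60, 60, 60, 60, 60, 60]}}

```text
t: 30.0
position: [0.5395, -0.3188, 0.1598]
orientation: [0.39, 1.57, -0.567]
wrist_force: [0.3, 0.5, -0.4]
opening: 0.0598
```

>>> {"name": "move_arm", "arguments": {"travel": [[0, -0.65, 0.958], [0, -0.65, 0.958], [0, -0.65, 0.958], [0, 0, 0], [0, 0, 0]], "turn": [[0, 0, 0], [0, 0, 0], [0, 0, 0], [0, 0, 0], [0, 0, 0]], "jaw": [60, 60, 60, 60, 60]}}

```text
t: 30.5
position: [0.5406, -0.3874, 0.1594]
orientation: [2.215, 1.571, 1.258]
wrist_force: [-0.1, 0.3, 0.8]
opening: 0.0604
```

```bash
python3 - <<'E'
from h import *
robot.camera("wrist")
find("wrist",["memory_module","screw_dish"],save="pics/w9.png")
E
python3 plan.py .566 -.41 .002 .62
```

```text
memory_module 0.95 c[ 0.5656 -0.4081] s[0.03  0.066] a0.607 | depth c[ 0.5661 -0.409 ] s[0.031 0.067] a0.596 ztop 0.0037 rgb[54 60 41] px[263. 204.]
memory_module 0.87 c[ 0.6639 -0.3317] s[0.032 0.068] a-0.183 | depth c[ 0.6654 -0.3316] s[0.031 0.069] a-0.176 ztop 0.0036 rgb[235 136 154] px[387. 199.]
memory_module 0.81 c[ 0.5664 -0.5145] s[0.032 0.041] a-1.496 | depth c[ 0.5672 -0.5168] s[0.032 0.041] a-1.475 ztop 0.0037 rgb[140 115   5] px[205. 281.]
screw_dish    0.77 c[ 0.4509 -0.3985] s[0.069 0.069] a0.589 | depth c[ 0.4504 -0.3988] s[0.068 0.069] a-0.192 ztop 0.0159 rgb[80 77 73] px[164. 133.]
t30.7 pos[ 0.5409 -0.3864  0.1592] jaw0.615 q6 -1.28 op59.8 F[ 1.  -0.2 -0.2]
 TURN 1 rows of [-0.061 -0.003 -0.001]  then TRAVEL total [7.862 0.335 1.689] = 8 rows of [0.983 0.042 0.211]
```

View pics/w9.png

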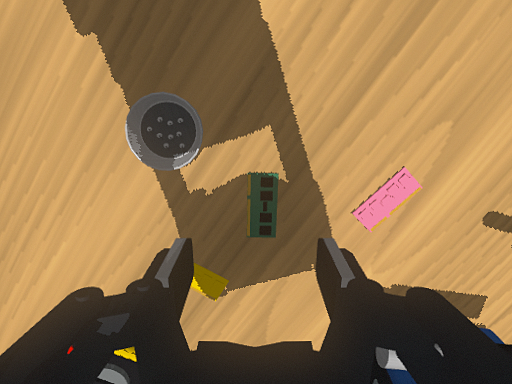

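The green module is at (263,204), with the yellow decoy (205,280) and the pink one (387,199) clear of it. Grasping.

>>> {"name": "move_arm", "arguments": {"travel": [[0.9, 0.185, 0.82], [0.9, 0.185, 0.82], [0.97, 0, 0], [0.97, 0, 0], [0.97, 0, 0], [0.97, 0, 0], [0.97, 0, 0], [0.8, 0, 0], [0.41, 0, 0], [0, 0, 0]], "turn": [[0.12, 0, 0], [0, 0, 0], [0, 0, 0], [0, 0, 0], [0, 0, 0], [0, 0, 0], [0, 0, 0], [0, 0, 0], [0, 0, 0], [0, 0, 0]], "jaw": [50, 50, 50, 50, 50, 50, 50, 50, 50, 50]}}

```text
t: 31.7
position: [0.5653, -0.4093, 0.0008]
orientation: [-2.838, 1.569, 2.479]
wrist_force: [0.6, -1.2, 0.0]
opening: 0.0501
```

>>> {"name": "move_arm", "arguments": {"travel": [[0, 0, 0], [0, 0, 0], [0, 0, 0], [0, 0, 0], [0, 0, 0], [0, 0, 0]], "turn": [[0, 0, 0], [0, 0, 0], [0, 0, 0], [0, 0, 0], [0, 0, 0], [0, 0, 0]], "jaw": [42, 36, 32, 28, 24, 22]}}

```text
t: 32.3
position: [0.5662, -0.4103, 0.003]
orientation: [0.31, 1.569, -0.656]
wrist_force: [-1.8, 1.2, 9.1]
opening: 0.0267
```

```bash
python3 plan.py .52 .05 .16 -.186
```

```text
t32.3 pos[ 0.5662 -0.4103  0.003 ] jaw0.605 q6 -1.28 op26.7 F[-1.8  1.2  9.1]
 TURN 10 rows of [ 0.988  0.001 -0.001]  then TRAVEL total [ -7.848  -6.525 -22.191] = 23 rows of [-0.341 -0.284 -0.965]
```

>>> {"name": "move_arm", "arguments": {"travel": [[-0.4, 0, 0], [-0.9, 0, 0], [-0.95, 0, 0], [-0.95, 0, 0], [-0.95, 0, 0], [-0.95, 0, 0], [-0.95, 0, 0], [-0.95, 0, 0], [-0.85, 0, 0], [0, 0, 0]], "turn": [[0.99, 0, 0], [0.99, 0, 0], [0.99, 0, 0], [0.99, 0, 0], [0.99, 0, 0], [0.99, 0, 0], [0.99, 0, 0], [0.99, 0, 0], [0.99, 0, 0], [0.99, 0, 0]], "jaw": [22, 22, 22, 22, 22, 22, 22, 22, 22, 22]}}

```text
t: 33.3
position: [0.5669, -0.4109, 0.162]
orientation: [1.094, 1.566, -0.668]
wrist_force: [0.2, -0.1, -1.0]
opening: 0.0269
```

>>> {"name": "move_arm", "arguments": {"travel": [[0, -0.284, -0.965], [0, -0.284, -0.965], [0, -0.284, -0.965], [0, -0.284, -0.965], [0, -0.284, -0.965], [0, -0.284, -0.965], [0, -0.284, -0.965], [0, -0.284, -0.965], [0, -0.284, -0.965], [0, -0.284, -0.965]], "turn": [[0, 0, 0], [0, 0, 0], [0, 0, 0], [0, 0, 0], [0, 0, 0], [0, 0, 0], [0, 0, 0], [0, 0, 0], [0, 0, 0], [0, 0, 0]], "jaw": [22, 22, 22, 22, 22, 22, 22, 22, 22, 22]}}

```text
t: 34.3
position: [0.5456, -0.2081, 0.1588]
orientation: [2.865, 1.571, 1.107]
wrist_force: [0.6, 0.6, 0.0]
opening: 0.0267
```

>>> {"name": "move_arm", "arguments": {"travel": [[0, -0.284, -0.965], [0, -0.284, -0.965], [0, -0.284, -0.965], [0, -0.284, -0.965], [0, -0.284, -0.965], [0, -0.284, -0.965], [0, -0.284, -0.965], [0, -0.284, -0.965], [0, -0.284, -0.965], [0, -0.284, -0.965]], "turn": [[0, 0, 0], [0, 0, 0], [0, 0, 0], [0, 0, 0], [0, 0, 0], [0, 0, 0], [0, 0, 0], [0, 0, 0], [0, 0, 0], [0, 0, 0]], "jaw": [22, 22, 22, 22, 22, 22, 22, 22, 22, 22]}}

```text
t: 35.3
position: [0.5255, -0.008, 0.1588]
orientation: [1.915, 1.571, 0.158]
wrist_force: [0.1, -0.0, -0.3]
opening: 0.0265
```

>>> {"name": "move_arm", "arguments": {"travel": [[0, 0, 0], [0, 0, 0]], "turn": [[0, 0, 0], [0, 0, 0]], "jaw": [22, 22]}}

```text
t: 35.5
position: [0.5258, -0.0089, 0.1589]
orientation: [1.075, 1.571, -0.682]
wrist_force: [0.6, -0.6, -0.6]
opening: 0.0267
```

```bash
python3 - <<'E'
from h import *
robot.camera("wrist")
held("memory_module",-.0025)
p,d=robot.camera("wrist");cv2.imwrite("pics/w10.png",p[:,:,::-1])
for n,v in find("wrist",["fan","drive","memory_case"],.003).items():
    for w in v: print(n,inbat(w[0],w[2]),inbat(w[3],w[5]))
E
python3 plan.py .5312 .1447 .06 -.186
```

```text
memory_module 0.98 c[ 0.5273 -0.007 ] s[0.029 0.067] a-0.194 | depth c[ 0.5269 -0.0088] s[0.03 0.07] a-0.193 ztop 0.1592 rgb[45 58 43] px[253. 241.]
  held off tool y,z mm [ 0.9 -2.6] yaw rel -0.008 jaw -0.187
drive         0.95 c[0.4973 0.0483] s[0.025 0.078] a-0.176 | depth c[0.4971 0.0479] s[0.024 0.079] a-0.179 ztop 0.0094 rgb[216 214 213] px[208. 118.]
memory_case   0.65 c[0.528  0.1208] s[0.038 0.059] a1.376 | depth c[0.5275 0.122 ] s[0.037 0.057] a1.375 ztop 0.0206 rgb[154 158 158] px[224.  24.]
drive [ 76.5 -96.6   0.6] [ 76.4 -96.9   0.4]
memory_case [ 93.3 -19.6  -0.5] [ 92.5 -18.5  -0.6]
t35.9 pos[ 0.526  -0.0099  0.1588] jaw-0.188 q6 0.11 op26.5 F[-0.5  0.  -0. ]
 TURN 1 rows of [-0.023  0.     0.   ]  then TRAVEL total [ 4.938 -1.172 -7.647] = 8 rows of [ 0.617 -0.147 -0.956]
```

View pics/w10.png

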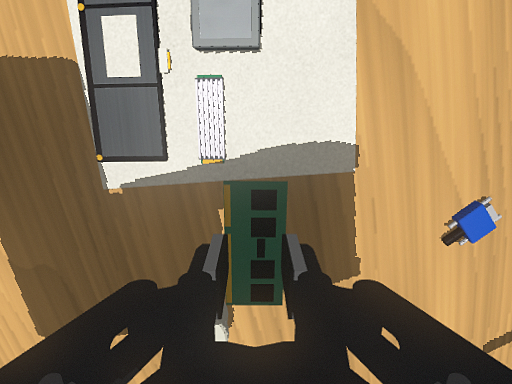

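The drive is at (76.5,-96.6), essentially flush with the battery end. The case is cut off by the picture's top edge, so I advance to see all of it before placing the module.

>>> {"name": "move_arm", "arguments": {"travel": [[-0.3, -0.147, -0.956], [-0.3, -0.147, -0.956], [-0.3, -0.147, -0.956], [0, 0, 0], [0, 0, 0]], "turn": [[0, 0, 0], [0, 0, 0], [0, 0, 0], [0, 0, 0], [0, 0, 0]], "jaw": [22, 22, 22, 22, 22]}}

```text
t: 36.4
position: [0.528, 0.0484, 0.1768]
orientation: [0.995, 1.571, -0.762]
wrist_force: [-0.5, -0.3, -0.1]
opening: 0.0269
```

```bash
python3 - <<'E'
from h import *
held("memory_module",-.0025)
for n,v in find("wrist",["fan","drive","memory_case"],.003,save="pics/w11.png").items():
    for w in v: print(n,inbat(w[0],w[2]),inbat(w[3],w[5]))
E
python3 plan.py .5312 .1447 .06 -.186
```

```text
memory_module 0.86 c[0.5293 0.0508] s[0.029 0.067] a-0.194 | depth c[0.529  0.0491] s[0.03  0.069] a-0.194 ztop 0.1771 rgb[47 59 45] px[255. 242.]
  held off tool y,z mm [ 0.9 -2.6] yaw rel -0.008 jaw -0.186
drive         0.82 c[0.4972 0.0491] s[0.024 0.079] a-0.193 | depth c[0.4974 0.048 ] s[0.025 0.079] a-0.180 ztop 0.0096 rgb[160 159 159] px[220. 165.]
memory_case   0.84 c[0.5329 0.1454] s[0.058 0.083] a-0.189 | depth c[0.5324 0.1456] s[0.058 0.084] a-0.189 ztop 0.0206 rgb[159 163 163] px[235.  65.]
drive [ 76.2 -95.8  -0.4] [ 76.6 -96.8   0.3]
memory_case [93.5  5.5 -0.2] [92.9  5.6 -0.2]
t36.7 pos[0.5278 0.0479 0.1766] jaw-0.188 q6 0.22 op26.6 F[ 0.4  0.2 -0.1]
 TURN 1 rows of [-0.025  0.001  0.005]  then TRAVEL total [ 5.83  -0.73  -4.789] = 6 rows of [ 0.972 -0.122 -0.798]
```

```bash
python3 plan.py .5314 .1437 .05 -.186
```

```text
t36.7 pos[0.5278 0.0479 0.1766] jaw-0.188 q6 0.22 op26.6 F[ 0.4  0.2 -0.1]
 TURN 1 rows of [-0.025  0.001  0.005]  then TRAVEL total [ 6.33  -0.711 -4.742] = 7 rows of [ 0.904 -0.102 -0.677]
```

>>> {"name": "move_arm", "arguments": {"travel": [[0.5, -0.118, -0.79], [0.9, -0.118, -0.79], [0.9, -0.118, -0.79], [0.9, -0.118, -0.79], [0.9, -0.118, -0.79], [0.9, -0.118, -0.79], [0.9, 0, 0], [0.43, 0, 0], [0, 0, 0], [0, 0, 0]], "turn": [[-0.05, 0, 0], [0, 0, 0], [0, 0, 0], [0, 0, 0], [0, 0, 0], [0, 0, 0], [0, 0, 0], [0, 0, 0], [0, 0, 0], [0, 0, 0]], "jaw": [22, 22, 22, 22, 22, 22, 22, 22, 22, 22]}}

```text
t: 37.7
position: [0.5314, 0.1442, 0.0504]
orientation: [-1.2, 1.571, -2.954]
wrist_force: [-0.1, 0.3, 0.1]
opening: 0.0269
```

```bash
python3 plan.py .5314 .1437 .0245 -.184
```

```text
t37.7 pos[0.5314 0.1442 0.0504] jaw-0.183 q6 0.39 op26.9 F[-0.1  0.3  0.1]
 TURN 1 rows of [0.007 0.001 0.001]  then TRAVEL total [1.294 0.004 0.023] = 2 rows of [0.647 0.002 0.012]
```

>>> {"name": "move_arm", "arguments": {"travel": [[0.6, 0, 0], [0.4, 0, 0], [0.2, 0, 0], [0.08, 0, 0], [0, 0, 0], [0, 0, 0]], "turn": [[0, 0, 0], [0, 0, 0], [0, 0, 0], [0, 0, 0], [0, 0, 0], [0, 0, 0]], "jaw": [22, 22, 22, 22, 22, 22]}}

```text
t: 38.3
position: [0.5315, 0.1442, 0.0247]
orientation: [2.016, 1.571, 0.262]
wrist_force: [0.0, 0.7, 0.1]
opening: 0.0266
```

>>> {"name": "move_arm", "arguments": {"travel": [[0, 0, 0], [0, 0, 0], [0, 0, 0], [0, 0, 0], [-0.3, 0, 0], [-0.9, 0, 0], [-0.9, 0, 0], [-0.9, 0, 0], [-0.9, 0, 0], [-0.9, 0, 0]], "turn": [[0, 0, 0], [0, 0, 0], [0, 0, 0], [0, 0, 0], [0, 0, 0], [0, 0, 0], [0, 0, 0], [0, 0, 0], [0, 0, 0], [0, 0, 0]], "jaw": [32, 38, 44, 44, 44, 44, 44, 44, 44, 44]}}

```text
t: 39.3
position: [0.5313, 0.1442, 0.1218]
orientation: [2.03, 1.571, 0.276]
wrist_force: [-0.2, 0.3, 0.2]
opening: 0.044
```

```bash
python3 plan.py .60 .02 .27 -.186
```

```text
t39.3 pos[0.5313 0.1442 0.1218] jaw-0.183 q6 0.39 op44.0 F[-0.2  0.3  0.2]
 TURN 1 rows of [ 0.035 -0.001 -0.002]  then TRAVEL total [-7.411  4.526  5.467] = 8 rows of [-0.926  0.566  0.683]
```

>>> {"name": "move_arm", "arguments": {"travel": [[-0.93, 0.4, 0.683], [-0.93, 0.4, 0.683], [-0.93, 0.4, 0.683], [-0.93, 0.4, 0.683], [-0.93, 0.4, 0.683], [-0.93, 0.4, 0.683], [-0.93, 0.4, 0.683], [-0.93, 0.4, 0.683], [0, 0, 0], [0, 0, 0]], "turn": [[0, 0, 0], [0, 0, 0], [0, 0, 0], [0, 0, 0], [0, 0, 0], [0, 0, 0], [0, 0, 0], [0, 0, 0], [0, 0, 0], [0, 0, 0]], "jaw": [44, 44, 44, 44, 44, 44, 44, 44, 44, 44]}}

```text
t: 40.3
position: [0.5743, 0.025, 0.2697]
orientation: [2.007, 1.57, 0.252]
wrist_force: [-0.1, 0.2, -0.6]
opening: 0.0441
```

Run:
```python
from h import *
robot.camera("wrist")
b={"memory_module":.021,"battery":.003,"fan":.003,"drive":.003,"memory_case":.003}
for n,v in find("wrist",list(b),b,save="pics/w12.png").items():
    for w in v: print(n,inbat(w[0],w[2]),inbat(w[3],w[5]))
```

```text
memory_module 0.62 c[0.5328 0.1455] s[0.031 0.066] a-0.195 | depth c[0.5326 0.1459] s[0.031 0.067] a-0.190 ztop 0.0245 rgb[ 82 118  85] px[198.  62.]
battery       0.56 c[0.44   0.1294] s[0.077 0.211] a-0.182 | depth c[0.4388 0.1298] s[0.077 0.213] a-0.180 ztop 0.0092 rgb[103 103 100] px[126.  91.]
fan           0.69 c[0.547  0.2116] s[0.002 0.058] a1.374 | depth c[0.5465 0.2127] s[0.002 0.059] a1.382 ztop 0.0100 rgb[24 23 23] px[193.   0.]
drive         0.63 c[0.4977 0.0485] s[0.025 0.078] a-0.183 | depth c[0.4969 0.0475] s[0.025 0.078] a-0.175 ztop 0.0095 rgb[176 173 175] px[189. 149.]
memory_case   0.75 c[0.5326 0.1458] s[0.06  0.085] a-0.187 | depth c[0.5319 0.1463] s[0.057 0.083] a-0.188 ztop 0.0205 rgb[135 139 138] px[211.  56.]
memory_module [93.4  5.6 -0.5] [93.1  5.9 -0.2]
battery [  5.1 -27.4   0.2] [  3.9 -27.3   0.4]
fan [95.1 73.1 -0.6] [94.4 74.1 -0.1]
drive [ 76.8 -96.2   0.2] [ 76.2 -97.4   0.6]
memory_case [93.1  5.8 -0.1] [92.4  6.2 -0.1]
```

View pics/w12.png

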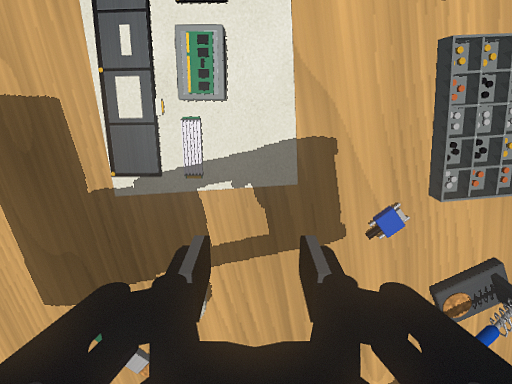

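Module, case and drive look right. I shift left for one look at the fan against the battery's left end.

>>> {"name": "move_arm", "arguments": {"travel": [[0, 0, -0.95], [0, 0, -0.95], [0, 0, -0.95], [0, 0, -0.95], [0, 0, -0.95], [0, 0, -0.95], [0, 0, -0.95], [0, 0, 0], [0, 0, 0]], "turn": [[0, 0, 0], [0, 0, 0], [0, 0, 0], [0, 0, 0], [0, 0, 0], [0, 0, 0], [0, 0, 0], [0, 0, 0], [0, 0, 0]], "jaw": [44, 44, 44, 44, 44, 44, 44, 44, 44]}}

```text
t: 41.55
position: [0.5985, 0.1564, 0.2691]
orientation: [-0.788, 1.57, -2.541]
wrist_force: [-0.2, -0.1, -0.2]
opening: 0.044
```

Run:
```python
from h import *
robot.camera("wrist")
b={"memory_module":.021,"battery":.003,"fan":.003,"drive":.003,"memory_case":.003}
for n,v in find("wrist",list(b),b,save="pics/w13.png").items():
    for w in v: print(n,inbat(w[0],w[2]),inbat(w[3],w[5]))
find("scene",["screw_dish","paste_jar"])
```

```text
memory_module 0.83 c[0.5335 0.1462] s[0.03  0.068] a-0.189 | depth c[0.5328 0.1451] s[0.03  0.068] a-0.189 ztop 0.0247 rgb[78 97 75] px[205. 176.]
battery       0.62 c[0.4448 0.1572] s[0.077 0.267] a-0.182 | depth c[0.4436 0.1565] s[0.077 0.269] a-0.181 ztop 0.0092 rgb[90 89 85] px[134. 165.]
fan           0.98 c[0.5526 0.2415] s[0.061 0.062] a1.379 | depth c[0.5522 0.2416] s[0.059 0.06 ] a1.381 ztop 0.0117 rgb[142 140 136] px[204.  92.]
drive         0.79 c[0.5009 0.069 ] s[0.026 0.043] a-0.231 | depth c[0.5006 0.0673] s[0.024 0.042] a-0.186 ztop 0.0094 rgb[113 113 113] px[195. 226.]
memory_case   0.72 c[0.5331 0.1463] s[0.058 0.087] a-0.202 | depth c[0.5319 0.1459] s[0.057 0.083] a-0.185 ztop 0.0206 rgb[112 114 111] px[217. 168.]
memory_module [93.9  6.4 -0.2] [93.4  5.1 -0.2]
battery [4.7 0.8 0.2] [ 3.7 -0.1  0.3]
fan [ 95.  103.5  -0.3] [ 94.6 103.6  -0.2]
drive [ 76.2 -75.5  -2.6] [ 76.2 -77.2  -0. ]
memory_case [93.5  6.4 -0.9] [92.5  5.8  0. ]
screw_dish    0.85 c[ 0.4525 -0.3991] s[0.066 0.07 ] a1.098 | depth c[ 0.4513 -0.3999] s[0.062 0.068] a-1.417 ztop 0.0150 rgb[91 91 92] px[151. 201.]
paste_jar     0.67 c[ 0.4512 -0.1633] s[0.062 0.085] a1.108 | depth c[ 0.4405 -0.1577] s[0.061 0.064] a-1.228 ztop 0.0445 rgb[153 151 141] px[232. 158.]
```

View pics/w13.png

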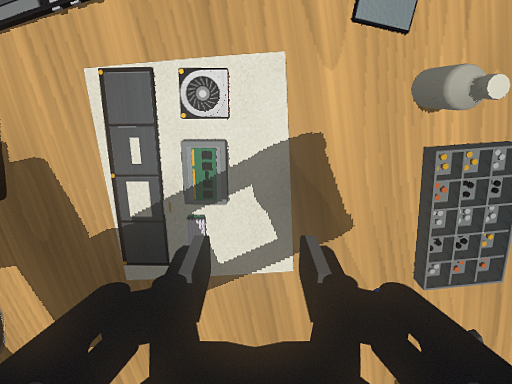

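The last view shows the fan at (203,92) level with the battery's left end, the module centred on the case at (205,172), and everything square. Handing in.

```bash
python3 -c "
from station import robot
print(robot.close_job())"
```

```text
the job is handed in; nothing more can be done
None
```

I placed the fan, the drive, the case and then the green module on the case, in the order asked, and handed the job in at about 42 s of the 106 s allowed. The gripper was well clear of everything.

Last wrist-camera checks, in mm in the battery's frame (x behind, y to the left, from the battery's centre); the calibration is good to about 2 mm:

| Part | Measured | Aimed for | Result |
|---|---|---|---|
| Fan | (95, 103.5) | (94, 105) | gap about 31, outer side about 1.5 inside the left end |
| Drive | (76.5, -96.5) | (76, -95) | gap about 30.5, end about 1.5 past the right end |
| Case | (93, 6) | (92, 7) | gap about 31, between the drive and the fan |
| Module | (93.5, 6) | on the case | within about 1 of the case's centre |

- **Squareness:** all parts were within about 0.5° of square. Two outlines came out 1–2.6° off, but the depth readings taken with them did not agree. The drive was partly hidden in one of those.
- **Case position:** "Midway" could mean between the centres or with equal gaps, so I aimed between the two. The gaps came out at about 25 mm to the fan and 21 mm to the drive.
- **Bystanders:** I saw no shift of the battery, dish or jar beyond measurement noise of about 2 mm. The battery's outline measured about 9 mm too wide, at least partly because of its rear tab, so I took its position from its edges instead.

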